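# Key the forming roll onto the bar bender

### The arm

A 7-joint arm with a two-finger parallel gripper is mounted at the origin on the work surface. World frame = base frame: x ahead of the robot, y to its left, z up, the work surface at z = 0. Lengths are in mm, angles in rad, forces in N, time in s.
With the tool pointing down it reaches from about 400 to 875 mm from the base axis. Payload 4.4 kg.
Tool frame: the origin (TCP) lies on the centre line of the jaws, within the pads' length; the fingertips stand 14 mm ahead of it and the grasp point (between the pads) lies 5 mm behind it; z points along the fingers, x is the direction in which the jaws open and shut, and the axes are right-handed (so a half turn about z gives the same grasp; the last joint's range is limited). The gripper opens to 85 mm and grips with 20 to 120 N. Pads are 22 mm wide; open, the fingers measure 114 mm over their backs; the gripper's body (76 mm by 85 mm) begins 54 mm behind the grasp point. The pads swing forward as they close: fully open they stand 13 mm farther back than shut.
Start: joints at [-1.302, 0.628, 0.038, 1.517, -0.027, 0.996, -0.02], TCP at [213.553, 613.932, 221.913] pointing down, gripper open.
Joint ranges: [-3.06, 3.06], [-0.37, 2.12], [-1.25, 1.32], [0.18, 2.47], [-1.1, 4.24], [0.23, 1.98], [-2.94, 2.94]. Speed limits (rad/s): [2.57, 2.57, 3.14, 3.14, 3.14, 3.14, 3.14].

### API

Orientations are given as [roll, pitch, yaw] about the fixed x, y, z axes, in that order (R = Rz(yaw) Ry(pitch) Rx(roll)).
In Python, from cell import ctrl gives the robot as it stands.
- The arm moves only by the tool send_rows, never from a script. Its argument "commands" is a list of rows, each a list of 5 numbers: the finger opening in mm, from 0 to 85.4, then the shift along the tool's x, y, z in mm, then the turn about the tool's z in degrees. In form: [[grip, x, y, z, roll], ...]. A call has 1 to 5 rows; each row is the pose to reach, as a shift and turn from the pose measured when the call began, along the tool's axes at that moment; what a row does not reach only later rows make up. A row lasts 1/10 s, in which the tool goes at most 50 mm and 8.59 degrees, less where a joint would pass 70% of its speed; a pose out of reach is approached as far as the arm can. A call with a gripper value outside its range is refused whole. The fingers move at their own pace and stop on an object; the grip force is fixed at half the most. Time passes only in rows, so rows that repeat a pose let the fingers close. It gives the time, the measured TCP pose, the force and the opening at its end, in the units of the state.
- ctrl.read_state(): the state, without advancing time (a new reading comes with each control period).
- ctrl.get_image(name): name is "scene" or "top"; returns the picture (480x640x3 uint8, red, green, blue); there is no depth.
- ctrl.camera_params(name): a dict with "fx", "fy", "cx", "cy" (pixels), "k1" (the pictures are not rectified: a ray, as slopes to the right and down, at radius r is drawn at 1 + k1 r^2 times it, then the intrinsics apply), "cam_to_world" (4x4, takes a point from camera to world coordinates). Camera axes: x right, y down, z forward; pixel columns grow to the right and rows downward; lengths in mm; the calibration is good to about 2 mm. A picture is of the moment at which its call begins. camera_params takes no time and is no camera call.
- ctrl.finish_job(): hands the job in, once; it reports no verdict.
The state is a dict: "clock": time; "qpos": joint angles; "qd": joint speeds; "tau": joint torques, N m; "eef_pos": TCP position; "tool_rot": TCP orientation; "force": force on the tool from outside, world axes, zero at the start; "torque": the same for the moment, N m; "width": finger opening in mm.
Only numpy, scipy, OpenCV 4.12 (cv2) and the standard library are available. Lean on these libraries where they do the work, as an engineer would, in place of code of your own. Each camera call takes 0.05 s, during which the arm holds its last target.

### The job

The forming roll on the bar bender's upright shaft has been left sitting on its two tabs. Turn it on the shaft, without lifting it off, until the tabs drop into the keyways and it sits fully home on the collar; then lay the thick hold-down washer flat on top of the roll, over the stud. Let go, and leave the other things on the bench where they are.

Things in the scene. Friction and masses are not known exactly. Their poses are not given: they have to be found in the camera images.
- bender: Green bar bender fixed to the bench: gearbox 190 x 110 mm, 48 mm high, on a foot 225 x 150 x 12 mm that reaches from x = -88 to +138 mm. Origin on the bench under the axis of the upright shaft; z up; the two keyways lie along +x and -x, and so do two steel ribs on the gearbox top. A drive stub sticks out on the -y side at x = +50 mm to y = -105 mm, 30 mm up.
- follower_top (a point): Top centre of the fixed spool-shaped follower roll on the gearbox, 34 mm in diameter, 82 mm above the bench, 98 mm from the shaft axis along the bender's +x.
- seat (a point): Centre of the top face of the dark collar (60 mm diameter) round the foot of the shaft, 60 mm above the bench: the forming roll's underside must come down onto it.
- shaft_end (a point): Centre of the end face of the plain steel shaft (32 mm diameter, does not turn), 88 mm above the bench. Two opposite keyways, 11 mm wide, open at this face, run 14 mm down and are cut in to 8 mm from the axis, along the bender's +x and -x.
- stud_tip (a point): Pointed tip of the stud (12 mm diameter) that stands on the shaft end: on the shaft axis, 118 mm above the bench.
- roll: Steel forming roll, loose on the shaft, about 0.5 kg: a round flange 76 mm in diameter, 10 mm thick, under a round hub 52 mm in diameter; 32 mm high in all; bore 34 mm. Origin at the centre of its underside, z up. Two opposite inner tabs lie along its +x and -x, with dark index lines above them on flange and hub top. At the start its underside is 12 mm above the collar.
- tab (a point): Middle of the underside of the roll's +x tab (the -x one is alike): 8 mm wide, 12 mm high, 16 mm above the roll's underside, reaching inward to 9.5 mm from the axis. At the start both tabs rest on the shaft's end face. With the roll's x axis along the bender's, either way round (free play about 0.09 rad each way), the roll drops 12 mm onto the collar.
- washer: Thick dark steel hold-down washer lying on the bench: 60 mm outer diameter, 16 mm hole, 14 mm thick, about 0.3 kg. Origin at the centre of its underside, z up. On the seated roll its underside is 92 mm above the bench, and the stud stands 12 mm out of it.
- tape_measure: Bystander: red tape measure standing on the bench, 72 x 40 mm, 66 mm high. Origin at the centre of its underside.
- flat_bar: Bystander: steel flat bar, 150 (x) x 40 (y) x 8 mm. Origin at the centre of its underside.
- screwdriver: Bystander: screwdriver with a red handle lying along its x axis, about 200 mm long. Origin at the middle of its length, on the underside.
There are look-alikes about, which are no part of the job. Of the things that look like the washer, the smallest one is meant.

How it is judged (in metres and radians):
On the way, in this order (a step that is already met when the one before it is completed fails the run):
1. the roll is turned until its tabs drop into the keyways and it sits home on the collar (z of roll in the frame of bender between 0.057 and 0.0625 m and angle between the x axis of roll and the x axis of bender, either way round below 0.25 rad and horizontal distance between roll and bender below 0.004 m and angle between roll's own z axis and vertical below 0.06 rad), for 0.2 s.
2. the washer lies flat on the seated roll, over the stud (all of step 1 and z of washer in the frame of bender between 0.089 and 0.0955 m and horizontal distance between washer and stud_tip below 0.005 m and angle between washer's own z axis and vertical below 0.08 rad), for 0.2 s.
At the end, for the whole second after the job is handed in: The roll sits on the collar (underside within about 2.5 mm of it, upright, on the shaft axis, tabs in the keyways) and the washer lies flat on it over the stud (underside within about 3 mm of the roll's top, centre within 5 mm of the axis); both released and at rest (all of step 2 and linear speed of each of roll, washer below 0.02 m/s); the robot touches nothing.
It fails at once if the roll is lifted off the shaft (underside above the shaft's end face) (z of roll in the frame of bender above 0.088 m).
It fails at once if the tape measure is moved more than 4 cm (distance of tape_measure from where it was at the start of the episode above 0.04 m).
It fails at once if the flat bar is moved more than 4 cm (distance of flat_bar from where it was at the start of the episode above 0.04 m).
It fails at once if the screwdriver is moved more than 4 cm (distance of screwdriver from where it was at the start of the episode above 0.04 m).
It also fails if it takes over 53 s, if anything falls off the work surface, if the arm or the gripper's body presses on something with over 40 N, if the wrist force passes 120 N, or if a joint passes its speed limit or range.

## Working session

There is one attempt and no reset: what is moved stays moved. The work goes in short steps, Python scripts to look and compute and a tool call to move; the robot and the scene stay as the last step left them, time stands still between calls to the robot, and variables do not carry over. Pictures are saved under pics/ and viewed, and the job is handed in when it is done.

Besides the shell and the picture viewer there is one more tool, called after ">>>" by a JSON object that holds its "api" and its "payload". send_rows: Moves the arm, as the interface text tells. Its arguments: {"type":"object","properties":{"commands":{"type":"array"}},"required":["commands"]}

```bash
mkdir -p pics; python3 - <<'E'
from cell import ctrl
import cv2
print(ctrl.read_state())
for n in("scene","top"):
    cv2.imwrite(f"pics/{n}0.png",ctrl.get_image(n)[:,:,::-1]); print(ctrl.camera_params(n))
E
```

```text
{'clock': 0.0, 'qpos': array([-1.30178452,  0.62934371,  0.03844837,  1.51838224, -0.0269882 ,
        0.99629485, -0.02000387]), 'qd': array([-0.00045561,  0.00086049,  0.0001932 , -0.00127226,  0.00054182,
        0.00064804,  0.00125658]), 'tau': array([ 9.69634166e-04, -5.63410771e+01,  1.22617912e+00, -1.93439448e+01,
        1.09073496e-02,  1.04181049e-02,  2.26327688e-05]), 'eef_pos': array([213.35114907, 613.300238  , 220.98624081]), 'tool_rot': array([3.14155357e+00, 1.90952783e-03, 1.23598152e+00]), 'force': array([-0.19306529,  0.19290171, -0.07166436]), 'torque': array([ 0.00593504,  0.0134292 , -0.00467198]), 'width': 85.44454363373796}
{'fx': 440.6937838453417, 'fy': 440.6937838453417, 'cx': 320.11890123333654, 'cy': 251.86394262270434, 'k1': -0.05775809030609131, 'cam_to_world': array([[-6.45893304e-02,  7.53705492e-01, -6.54030771e-01,
         1.14810479e+03],
       [ 9.97910904e-01,  4.78437666e-02, -4.34142990e-02,
         5.23022607e+01],
       [-1.43030004e-03, -6.55468539e-01, -7.55221126e-01,
         8.33718020e+02],
       [ 0.00000000e+00,  0.00000000e+00,  0.00000000e+00,
         1.00000000e+00]])}
{'fx': 532.3556059285886, 'fy': 532.3556059285886, 'cx': 304.5764881459801, 'cy': 246.2728863738098, 'k1': -0.08528065045648026, 'cam_to_world': array([[-1.47262656e-02, -9.92588680e-01,  1.20626901e-01,
         3.80294806e+02],
       [-9.99797001e-01,  1.29582112e-02, -1.54285850e-02,
         1.80248849e+01],
       [ 1.37511300e-02, -1.20829619e-01, -9.92578012e-01,
         1.32682321e+03],
       [ 0.00000000e+00,  0.00000000e+00,  0.00000000e+00,
         1.00000000e+00]])}
```

View pics/scene0.png

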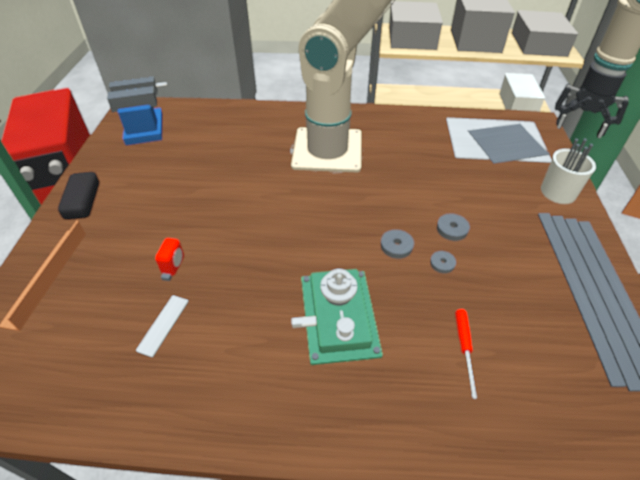

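View pics/top0.png

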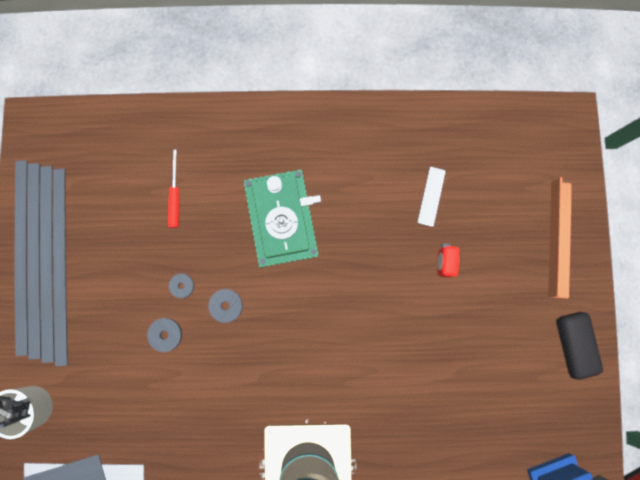

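Washer candidates in the top view are (181,286), (225,305) and (164,335), which appear in the scene view at (443,261), (397,243) and (453,226). The one at (181,286) is clearly the smallest, so it's the one meant. I'll confirm that in an enlarged crop and look at the roll as well.

```bash
cat > h.py <<'E'
import numpy as np,cv2
from cell import ctrl
P={n:ctrl.camera_params(n) for n in("scene","top")}
def proj(n,X):
    p=P[n];T=np.linalg.inv(p['cam_to_world']);X=np.atleast_2d(X)
    c=X@T[:3,:3].T+T[:3,3];s=c[:,:2]/c[:,2:];s=s*(1+p['k1']*(s**2).sum(1,keepdims=True))
    return s*[p['fx'],p['fy']]+[p['cx'],p['cy']]
def unp(n,uv,z):
    p=P[n];d=(np.array(uv,float)-[p['cx'],p['cy']])/[p['fx'],p['fy']]
    s=d.copy()
    for _ in range(30): s=d/(1+p['k1']*(s@s))
    r=p['cam_to_world'][:3,:3]@[*s,1];o=p['cam_to_world'][:3,3]
    return o+r*(z-o[2])/r[2]
def crop(n,box,k,f):
    im=ctrl.get_image(n)[:,:,::-1];x0,y0,x1,y1=box
    cv2.imwrite(f,cv2.resize(im[y0:y1,x0:x1],None,fx=k,fy=k,interpolation=cv2.INTER_CUBIC))
E
python3 - <<'E'
import cv2,numpy as np
from h import *
t=cv2.imread('pics/top0.png');s=cv2.imread('pics/scene0.png')
a=cv2.resize(t[165:270,235:330],None,fx=5.5,fy=5.5,interpolation=cv2.INTER_CUBIC)
cv2.imwrite('pics/c1.png',a)
b=cv2.resize(s[260:365,290:390],None,fx=5.5,fy=5.5,interpolation=cv2.INTER_CUBIC)
cv2.imwrite('pics/c2.png',b)
c=cv2.resize(t[265:360,140:250],None,fx=5,fy=5,interpolation=cv2.INTER_CUBIC)
cv2.imwrite('pics/c3.png',c)
for n,im,pts in(('top',t,[(181,286),(225,305),(164,335)]),('scene',s,[(443,261),(397,243),(453,226)])):
    g=im.astype(int);m=((abs(g[:,:,0]-g[:,:,2])<40)&(g[:,:,0]>g[:,:,2])).astype(np.uint8)
    k,l,st,ce=cv2.connectedComponentsWithStats(m)
    for p in pts:
        i=l[p[1]-8 if n=='top' else p[1],p[0]+(0 if n=='top' else -9)]
        print(n,p,st[i],ce[i])
    
E
```

```text
top (181, 286) [169 274  24  24 413] [180.80387409 285.52058111]
top (225, 305) [209 290  33  32 772] [225.04015544 305.47150259]
top (164, 335) [148 319  33  33 801] [164.03870162 334.62546816]
scene (443, 261) [431 251  25  21 384] [442.7109375 261.2734375]
scene (397, 243) [381 230  32  27 662] [396.74018127 243.07099698]
scene (453, 226) [438 214  31  25 607] [452.69192751 226.22405272]
```

View pics/c1.png

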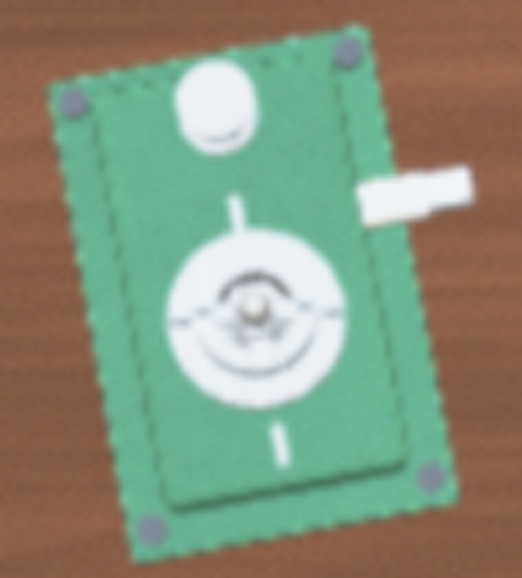

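View pics/c2.png

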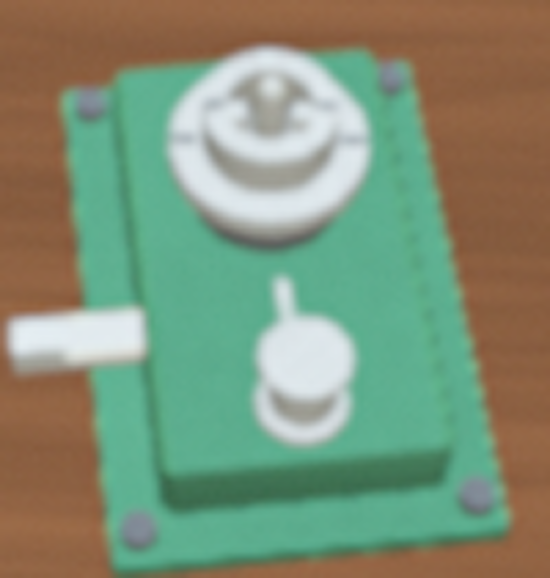

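View pics/c3.png

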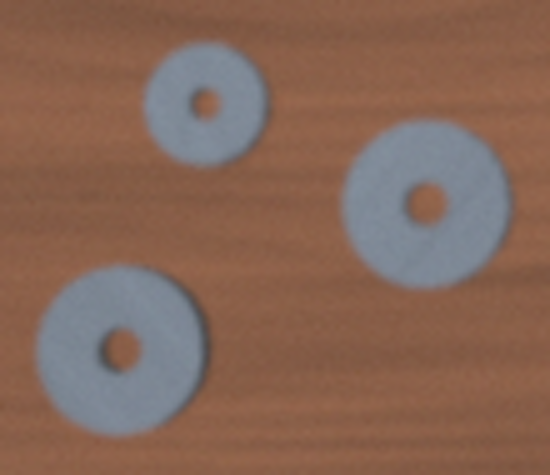

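The crop confirms it: the target washer is at top (181,286), 24 px across against 33 px for the other two. The roll's index lines are at top (267.7,223.7) and (295.9,221.9), well away from the ribs. Next I'll fit the poses.

```bash
cat > fit.py <<'E'
from h import *
from scipy.optimize import least_squares
def px(o,c): return np.array(o)+np.array(c)/5.5-.4
L=np.array([[138,75,12],[138,-75,12],[-88,-75,12],[-88,75,12],[0,0,118],[98,0,82]],float)
T=np.array([px((235,165),c) for c in[(50,85),(368,28),(458,500),(135,562),(255,307),(216,98)]])
S=np.array([px((290,260),c) for c in[(510,533),(113,572),(62,92),(408,62),(270,85),(306,357)]])
def W(p):
    c,s=np.cos(p[2]),np.sin(p[2]);return np.c_[p[0]+c*L[:,0]-s*L[:,1],p[1]+s*L[:,0]+c*L[:,1],L[:,2]]
for nm,sel in(('both',(1,1)),('top',(1,0)),('scene',(0,1))):
    f=lambda p:np.r_[sel[0]*(proj('top',W(p))-T).ravel(),sel[1]*(proj('scene',W(p))-S).ravel()]
    r=least_squares(f,[550,50,0]);print(nm,r.x,np.round(f(r.x),1))
a=unp('top',px((235,165),(180,323)),82);b=unp('top',px((235,165),(335,313)),82);print('roll top',(a+b)/2,np.arctan2(*(a-b)[[1,0]]))
a=unp('scene',px((290,260),(185,138)),82);b=unp('scene',px((290,260),(355,138)),82);print('roll scene',(a+b)/2,np.arctan2(*(b-a)[[1,0]]))
print('w',unp('top',(180.8,285.5),13),unp('scene',(442.7,261),11))
E
python3 fit.py
```

```text
both [5.88780321e+02 5.33158995e+01 1.72975184e-01] [-0.7 -0.4 -0.3 -0.7  0.3  0.6 -0.5  0.5 -0.3 -0.4 -0.1  0.4 -0.  -0.3
 -0.5  0.  -0.2 -0.2 -0.3 -0.2 -0.  -0.  -0.4  0.6]
top [5.88822280e+02 5.26703721e+01 1.71871197e-01] [-0.4 -0.5  0.  -0.7  0.5  0.6 -0.3  0.5  0.  -0.4  0.2  0.4 -0.  -0.
 -0.   0.  -0.  -0.  -0.  -0.  -0.  -0.  -0.   0. ]
scene [5.88724785e+02 5.38104464e+01 1.73401416e-01] [-0.  -0.  -0.  -0.   0.   0.  -0.   0.  -0.  -0.  -0.   0.   0.2 -0.3
 -0.3  0.   0.  -0.2 -0.1 -0.2  0.2 -0.1 -0.2  0.6]
roll top [589.19794036  52.66907621  82.        ] 1.623339322746581
roll scene [586.66706939  54.38708523  82.        ] 1.6339128232732898
w [446.3976283  304.64134152  13.        ] [446.11909402 305.14827924  11.        ]
```

```bash
cat > go.py <<'E'
import sys
from h import *
from scipy.spatial.transform import Rotation as Ro
s=ctrl.read_state();x,y,z,yaw=map(float,sys.argv[1:5])
R=Ro.from_euler('xyz',s['tool_rot']).as_matrix()
d=R.T@(np.array([x,y,z])-s['eef_pos'])
print('shift',np.round(d,1),'roll',round(-np.degrees((yaw-s['tool_rot'][2]+np.pi)%(2*np.pi)-np.pi),1))
print(s['clock'],s['eef_pos'].round(1),s['tool_rot'].round(4),s['force'].round(1),s['width'],s['qpos'].round(2))
E
python3 go.py 588.8 53.3 200 0.83
```

```text
shift [-405.6  538.7   21.8] roll 23.3
0.1 [213.3 613.4 221. ] [-3.1416e+00  1.8000e-03  1.2360e+00] [-0.2 -0.1  0.1] 85.70006211691525 [-1.3   0.63  0.04  1.52 -0.03  1.   -0.02]
```

>>> {"api": "send_rows", "payload": {"commands": [[85,-30,40,5,5],[85,-60,80,10,10],[85,-90,120,15,15],[85,-120,160,20,20],[85,-150,200,20,23]]}}

```text
clock: 0.6
eef_pos: [352.5, 404.9, 200.6]
tool_rot: [3.141, 0.003, 0.832]
force: [0.9, -0.1, 0.2]
width: 85.1
```

```bash
python3 go.py 588.8 53.3 200 0.83
```

```text
shift [-100.8  411.5    1.3] roll 0.1
0.6 [352.5 404.9 200.6] [3.1406 0.0032 0.8321] [ 0.9 -0.1  0.2] 85.09628932664944 [-1.01  0.5   0.15  1.86 -0.1   0.79  0.02]
```

>>> {"api": "send_rows", "payload": {"commands": [[85,-12,48,0,0],[85,-24,96,0,0],[85,-36,144,0,0],[85,-48,192,0,0],[85,-60,240,0,0]]}}

```text
clock: 1.1
eef_pos: [490.1, 197.1, 200.8]
tool_rot: [3.141, 0.004, 0.832]
force: [0.2, -0.6, -0.0]
width: 85.2
```

```bash
python3 go.py 588.8 53.3 200 0.83
```

```text
shift [-39.9 169.7   1.1] roll 0.1
1.1 [490.1 197.1 200.8] [3.1408 0.0035 0.8321] [ 0.2 -0.6 -0. ] 85.19653460293742 [-0.54  0.49  0.15  1.88 -0.1   0.78  0.49]
```

>>> {"api": "send_rows", "payload": {"commands": [[85,-12,48,0,0],[85,-24,96,0,0],[85,-36,144,0,0],[85,-40,169.7,0,0],[85,-40,169.7,0,0]]}}

```text
clock: 1.6
eef_pos: [590.8, 47.4, 200.8]
tool_rot: [3.138, 0.005, 0.825]
force: [-0.4, -0.0, -0.1]
width: 85.1
```

```bash
python3 go.py 588.8 53.3 99 0.83; python3 -c "
from h import *
crop('scene',(240,180,440,340),4,'pics/d1.png');crop('top',(210,140,370,260),5,'pics/d2.png')"
```

```text
shift [  3.5  -5.8 101.7] roll -0.3
1.6 [590.8  47.4 200.8] [3.1376 0.0048 0.8245] [-0.4 -0.  -0.1] 85.07673217088286 [-0.23  0.57  0.15  1.71 -0.1   0.87  0.79]
```

View pics/d1.png

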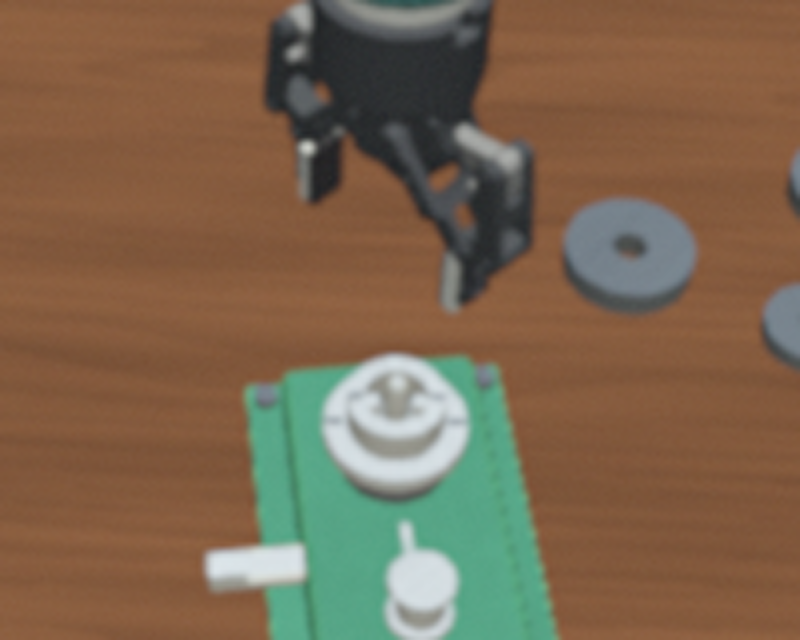

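The gripper is over the bender but not quite centred, and the roll is untouched. I'll re-read the state and go down.

>>> {"api": "send_rows", "payload": {"commands": [[85,3.5,-5.8,20,0],[85,3.5,-5.8,40,0],[85,3.5,-5.8,60,0],[85,3.5,-5.8,70,0],[85,3.5,-5.8,70,0]]}}

```text
clock: 2.2
eef_pos: [584.3, 60.8, 129.2]
tool_rot: [-3.138, 0.006, 0.833]
force: [-0.2, -0.5, 0.3]
width: 85.2
```

```bash
python3 go.py 588.8 53.3 97 0.83
```

```text
shift [-2.3  8.5 32.1] roll 0.2
2.2 [584.3  60.8 129.2] [-3.1382  0.0065  0.8331] [-0.2 -0.5  0.3] 85.16784321818892 [-0.23  0.66  0.13  1.78 -0.12  0.71  0.79]
```

>>> {"api": "send_rows", "payload": {"commands": [[85,-2,8,5,0],[85,-2,8,5,0],[85,-2,8,5,0]]}}

```text
clock: 2.5
eef_pos: [589.4, 53.5, 124.7]
tool_rot: [-3.139, 0.006, 0.832]
force: [0.1, -0.7, 0.1]
width: 85.1
```

```bash
python3 go.py 588.8 53.3 97 0.83
```

```text
shift [-0.4 -0.2 27.7] roll 0.1
2.5 [589.4  53.5 124.7] [-3.139   0.0057  0.8324] [ 0.1 -0.7  0.1] 85.05052251452494 [-0.22  0.67  0.13  1.77 -0.12  0.71  0.8 ]
```

>>> {"api": "send_rows", "payload": {"commands": [[85,0,0,10,0],[85,0,0,20,0],[85,0,0,28,0],[85,0,0,28,0],[85,0,0,28,0]]}}

```text
clock: 3.0
eef_pos: [589.0, 53.4, 96.2]
tool_rot: [-3.138, 0.006, 0.832]
force: [-0.1, -0.5, -0.5]
width: 84.9
```

>>> {"api": "send_rows", "payload": {"commands": [[48,0,0,0,0],[48,0,0,0,0],[48,0,0,0,0],[48,0,0,0,0],[48,0,0,0,0]]}}

```text
clock: 3.5
eef_pos: [589.1, 53.5, 96.4]
tool_rot: [-3.139, 0.006, 0.832]
force: [-0.2, -0.3, 0.0]
width: 47.8
```

```bash
python3 go.py 588.8 53.3 97 0.83; python3 -c "
from h import *
crop('scene',(260,200,420,320),5,'pics/e1.png')"
```

```text
shift [-0.3 -0.1 -0.6] roll 0.1
3.5 [589.1  53.5  96.4] [-3.1386  0.0061  0.8323] [-0.2 -0.3  0. ] 47.83360899981213 [-0.21  0.71  0.12  1.79 -0.13  0.65  0.81]
```

View pics/e1.png

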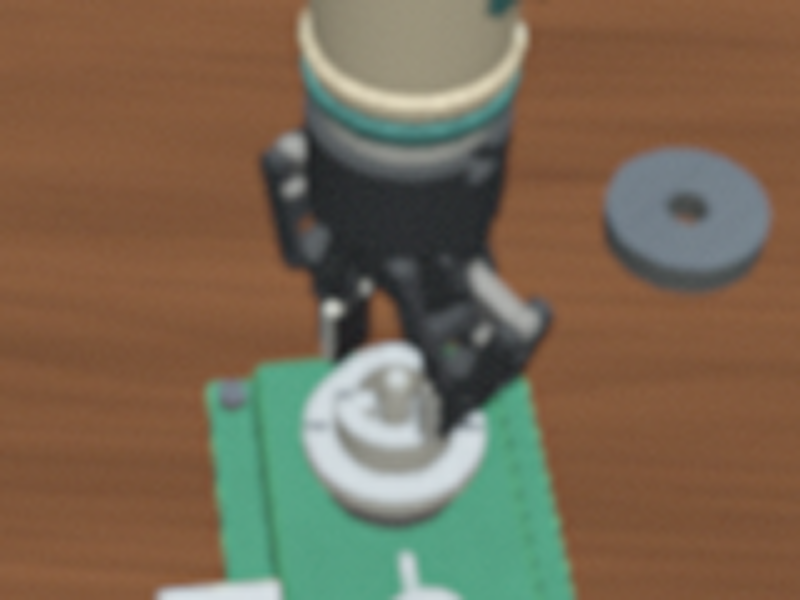

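The jaws read 47.8 mm, which is below the 52 mm hub, so either they've closed above the rim or the reading is off. I'll close a little further to test it.

>>> {"api": "send_rows", "payload": {"commands": [[42,0,0,0,0],[42,0,0,0,0],[42,0,0,0,0]]}}

```text
clock: 3.85
eef_pos: [589.0, 53.5, 96.4]
tool_rot: [-3.139, 0.006, 0.832]
force: [0.3, 0.0, -0.0]
width: 42.0
```

```bash
python3 -c "
from h import *
crop('top',(240,170,340,245),8,'pics/e2.png')
for z in (82,90,98): 
  for s in (-1,1): print(z,s,(proj('scene',[589+s*26*np.cos(.832),53.5+s*26*np.sin(.832),z])-[260,200])*5)"
```

```text
82 -1 [[347.96142599 392.73471231]]
82 1 [[435.50529664 463.72010788]]
90 -1 [[348.24082362 381.30225815]]
90 1 [[436.37544807 452.46084071]]
98 -1 [[348.52370499 369.72066979]]
98 1 [[437.25683171 441.05016745]]
```

View pics/e2.png

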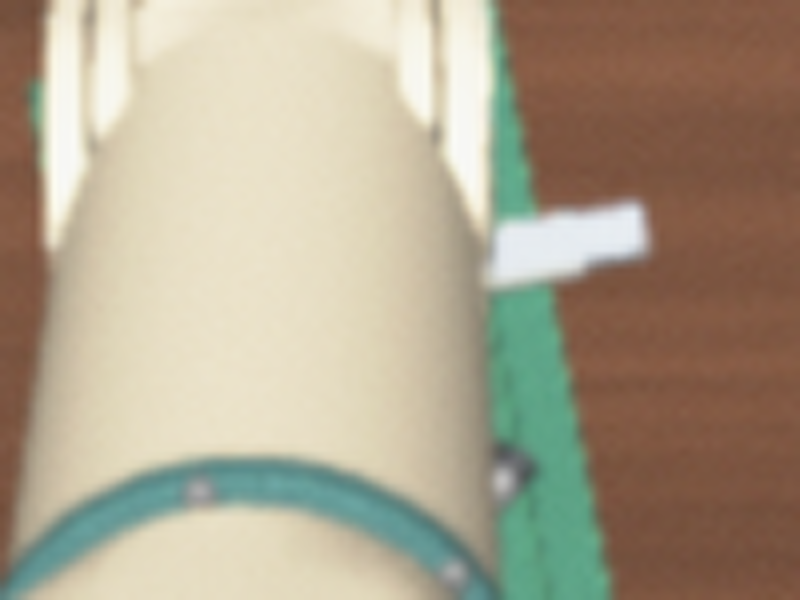

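```bash
python3 -c "
from h import *
crop('scene',(300,230,380,290),10,'pics/e3.png')
for w in (21,26):
 for z in (82,90,98,104,110): 
  for s in (-1,1): print(w,z,s,(proj('scene',[589+s*w*np.cos(.832),53.5+s*w*np.sin(.832),z])-[300,230])*10)"
```

```text
21 82 -1 [[312.37036397 498.80842704]]
21 82 1 [[453.7811409  613.47218683]]
21 90 -1 [[313.03734537 475.97351739]]
21 90 1 [[455.40227417 590.91693571]]
21 98 -1 [[313.71267413 452.83986193]]
21 98 1 [[457.04426739 568.0592662 ]]
21 104 -1 [[314.22473931 435.29015968]]
21 104 1 [[458.28968545 550.71400646]]
21 110 -1 [[314.74164963 417.56677845]]
21 110 1 [[459.54722359 533.19277392]]
26 82 -1 [[295.92285199 485.46942462]]
26 82 1 [[471.01059328 627.44021576]]
26 90 -1 [[296.48164724 462.60451629]]
26 90 1 [[472.75089614 604.92168143]]
26 98 -1 [[297.04740999 439.44133959]]
26 98 1 [[474.51366342 582.10033491]]
26 104 -1 [[297.47637982 421.86982616]]
26 104 1 [[475.85073382 564.78204289]]
26 110 -1 [[297.90939333 404.1249297 ]]
26 110 1 [[477.20085803 547.28752973]]
```

View pics/e3.png

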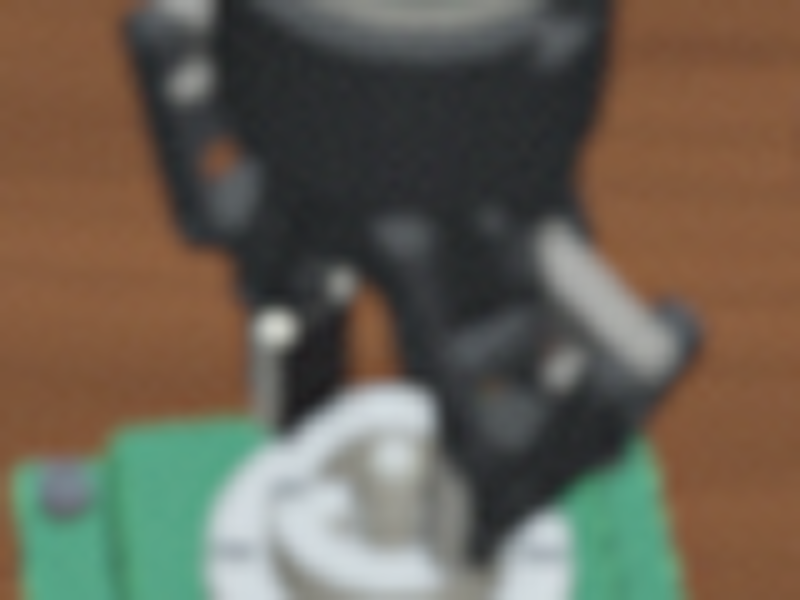

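```bash
python3 -c "
from h import *
im=ctrl.get_image('scene')[:,:,::-1];im=cv2.resize(im[230:290,300:380],None,fx=10,fy=10,interpolation=cv2.INTER_CUBIC)
t=np.linspace(0,2*np.pi,100)
for r,z,c in((38,82,(0,0,255)),(26,104,(255,0,0)),(17,104,(0,255,255)),(6,112,(0,200,0))):
    q=(proj('scene',np.c_[588.8+r*np.cos(t),53.3+r*np.sin(t),0*t+z])-[300,230]+.5)*10
    cv2.polylines(im,[q.astype(np.int32)],True,c,1)
cv2.imwrite('pics/e4.png',im)"
```

```text
(no output)
```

View pics/e4.png

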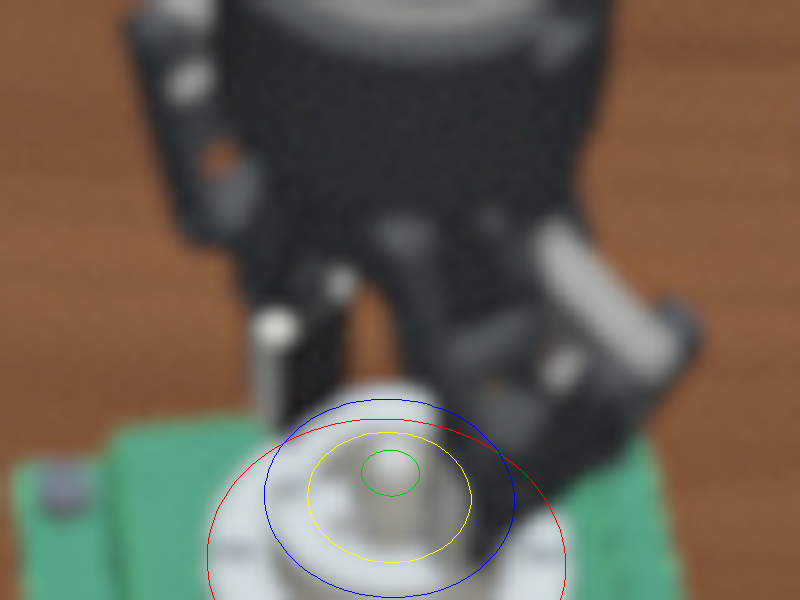

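The overlay shows the roll where I expected it. Between the 47.8 and 42 readings the fingertips moved less than a pixel, so they may already be on the hub. I'll close further and compare.

>>> {"api": "send_rows", "payload": {"commands": [[34,0,0,0,0],[34,0,0,0,0],[34,0,0,0,0]]}}

```text
clock: 4.3
eef_pos: [589.0, 53.5, 96.3]
tool_rot: [-3.139, 0.006, 0.832]
force: [0.0, 0.1, 0.5]
width: 33.7
```

```bash
python3 -c "
from h import *
crop('scene',(300,230,380,290),10,'pics/e5.png');print(ctrl.read_state())"
```

```text
{'clock': 4.35, 'qpos': array([-0.21381933,  0.71195242,  0.11933827,  1.79130406, -0.12553941,
        0.65246652,  0.80954615]), 'qd': array([ 0.00182025,  0.00096687, -0.00010192,  0.00126621,  0.00019017,
        0.00045741,  0.00025912]), 'tau': array([ 1.26859450e-03, -5.46080160e+01,  2.53414080e+00, -1.37471688e+01,
        1.49766519e-02,  3.19076353e-02, -6.89608839e-06]), 'eef_pos': array([589.018752  ,  53.4705102 ,  96.30656289]), 'tool_rot': array([-3.13851944,  0.00628939,  0.83237448]), 'force': array([ 0.00406043, -0.32605357,  0.15784941]), 'torque': array([-0.03780202, -0.02925249, -0.03589438]), 'width': 34.23180934559889}
```

View pics/e5.png

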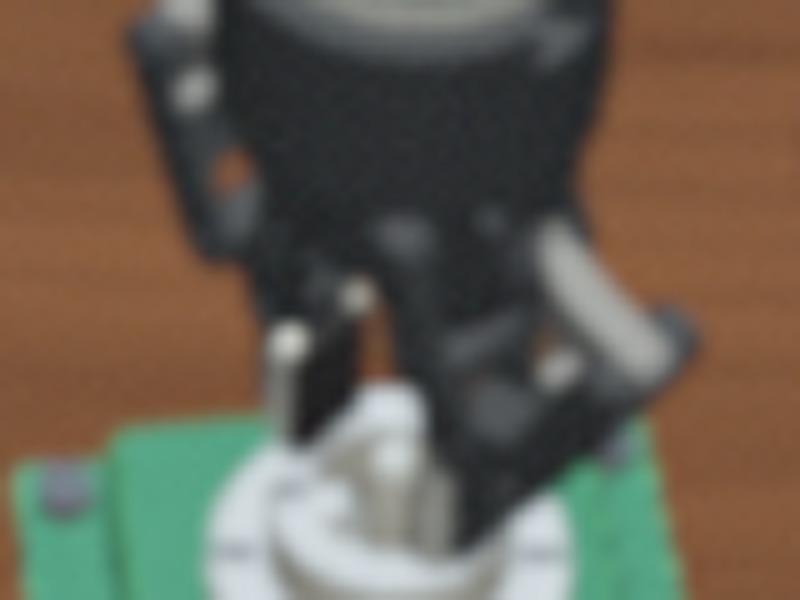

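The tips are above the hub at this height, because they now cover the ring. So they sit higher than I assumed. I'll open, go 14 mm lower and close again.

>>> {"api": "send_rows", "payload": {"commands": [[80,0,0,0,0],[80,0,0,0,0],[80,0,0,0,0],[80,0,0,0,0],[80,0,0,0,0]]}}

```text
clock: 4.85
eef_pos: [589.0, 53.5, 96.3]
tool_rot: [-3.139, 0.006, 0.832]
force: [0.7, -0.4, 0.4]
width: 80.0
```

>>> {"api": "send_rows", "payload": {"commands": [[80,0,0,7,0],[80,0,0,14,0],[80,0,0,14,0],[70,0,0,14,0],[62,0,0,14,0]]}}

```text
clock: 5.35
eef_pos: [589.0, 53.4, 82.3]
tool_rot: [-3.139, 0.006, 0.832]
force: [0.4, -0.1, 0.0]
width: 61.8
```

>>> {"api": "send_rows", "payload": {"commands": [[46,0,0,0,0],[46,0,0,0,0],[46,0,0,0,0],[46,0,0,0,0]]}}

```text
clock: 5.75
eef_pos: [589.3, 53.4, 83.0]
tool_rot: [-3.139, 0.006, 0.832]
force: [-1.0, 0.2, 4.6]
width: 49.5
```

```bash
python3 -c "
from h import *
crop('scene',(300,230,380,290),10,'pics/e6.png')"
```

```text
(no output)
```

View pics/e6.png

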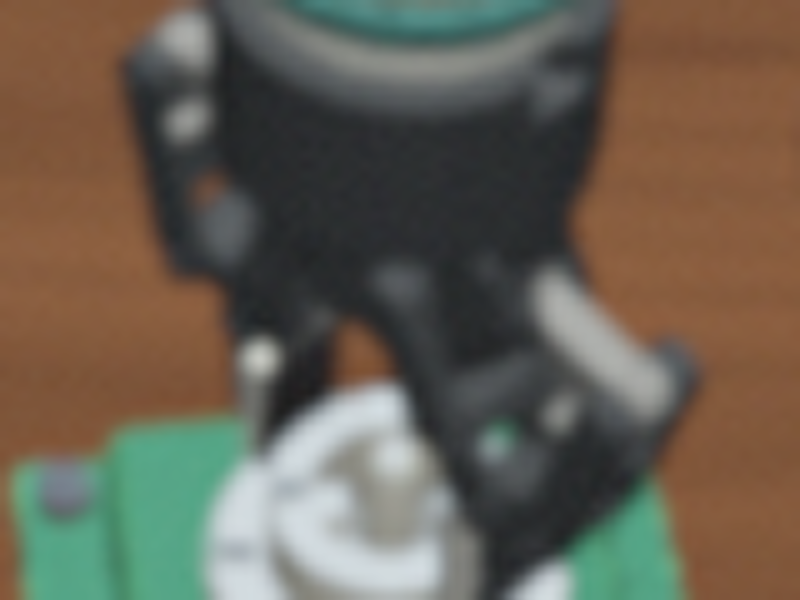

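It stopped at 49.5 mm on the hub with a light vertical load, so this is a grasp. Next is the turn, about −83° in the world frame (+roll).

>>> {"api": "send_rows", "payload": {"commands": [[40,0,0,0,5],[40,0,0,0,12],[40,0,0,0,20],[40,0,0,0,28],[40,0,0,0,36]]}}

```text
clock: 6.3
eef_pos: [589.3, 53.2, 83.1]
tool_rot: [3.14, 0.006, 0.198]
force: [-0.8, -0.9, 0.2]
width: 49.2
```

```bash
python3 -c "
from h import *
crop('scene',(300,230,380,290),10,'pics/e7.png')"
```

```text
(no output)
```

View pics/e7.png

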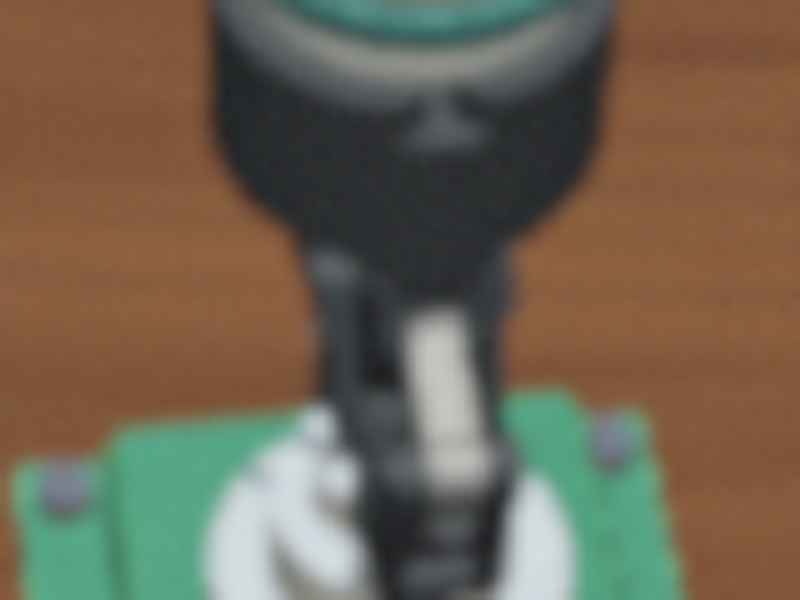

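The index mark has moved with the gripper and is now at about (255,475) in the crop. I'll keep turning.

>>> {"api": "send_rows", "payload": {"commands": [[40,0,0,0,8],[40,0,0,0,16],[40,0,0,0,24],[40,0,0,0,32],[40,0,0,0,39]]}}

```text
clock: 6.85
eef_pos: [588.2, 53.1, 82.6]
tool_rot: [3.135, 0.005, -0.49]
force: [-0.9, -1.1, -2.1]
width: 49.1
```

>>> {"api": "send_rows", "payload": {"commands": [[40,0,0,0,4],[40,0,0,0,7.5],[40,0,0,0,7.5],[40,0,0,0,7.5]]}}

```text
clock: 7.25
eef_pos: [587.7, 53.3, 82.1]
tool_rot: [3.134, 0.005, -0.618]
force: [0.3, -0.3, -3.9]
width: 49.7
```

```bash
python3 -c "
from h import *
crop('scene',(300,230,380,290),10,'pics/e8.png')"
```

```text
(no output)
```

View pics/e8.png

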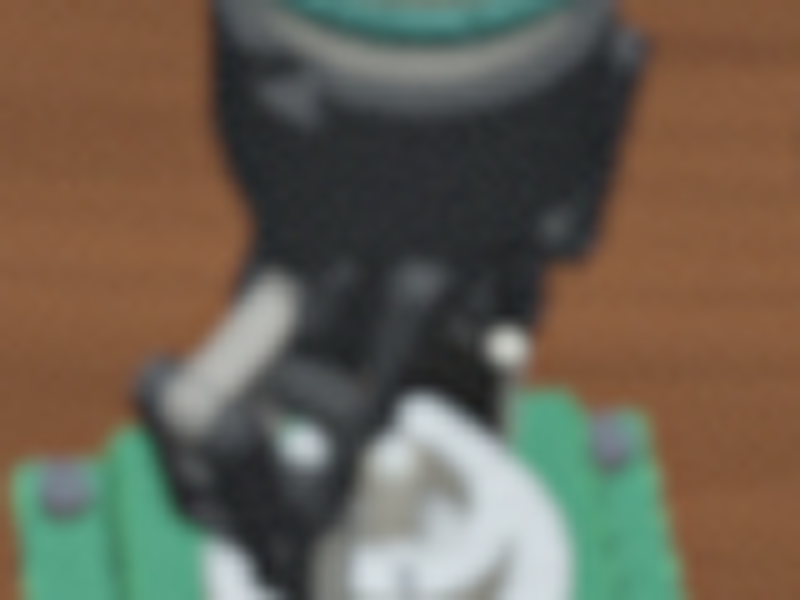

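The force of −3.9 N in z suggests the gripper is now carrying the roll, so the tabs are over the keyways. The hub index line is at (410,575), near the bender axis. I'll let go and look.

>>> {"api": "send_rows", "payload": {"commands": [[60,0,0,0,0],[65,0,0,0,0],[65,0,0,0,0],[65,0,0,0,0]]}}

```text
clock: 7.7
eef_pos: [588.2, 53.1, 82.6]
tool_rot: [3.135, 0.004, -0.618]
force: [1.2, 0.1, -0.3]
width: 65.5
```

```bash
python3 -c "
from h import *
im=ctrl.get_image('scene')[:,:,::-1]
cv2.imwrite('pics/e9.png',cv2.resize(im[240:330,290:400],None,fx=7,fy=6.6,interpolation=cv2.INTER_CUBIC))"
```

```text
(no output)
```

View pics/e9.png

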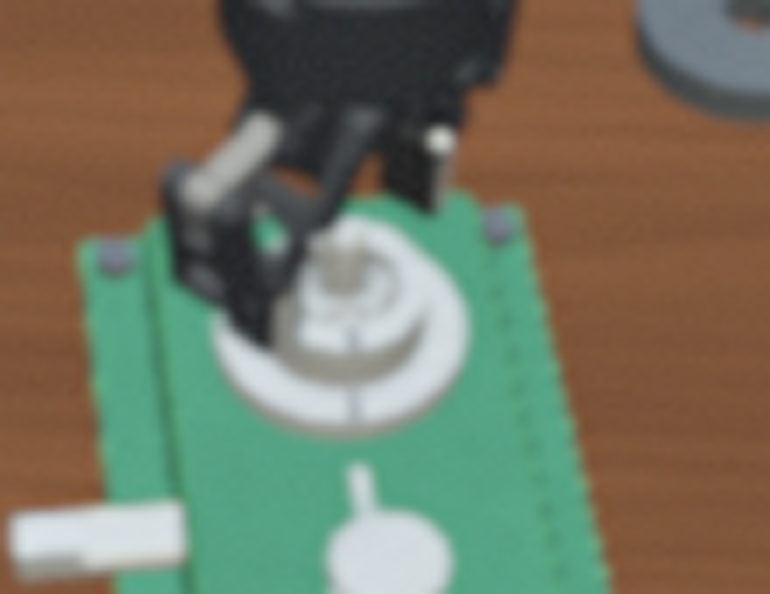

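```bash
cat > ov.py <<'E'
import sys
from h import *
f=sys.argv[1];dz=float(sys.argv[2])
im=ctrl.get_image('scene')[:,:,::-1];im=cv2.resize(im[240:330,290:400],None,fx=7,fy=6.6,interpolation=cv2.INTER_CUBIC)
t=np.linspace(0,2*np.pi,100);B=np.array([588.8,53.5]);
for r,z,c in((38,70+dz,(0,0,255)),(38,60+dz,(0,0,255)),(26,92+dz,(255,0,0))):
    q=(proj('scene',np.c_[B[0]+r*np.cos(t),B[1]+r*np.sin(t),0*t+z])-[290,240]+.5)*[7,6.6]
    cv2.polylines(im,[q.astype(np.int32)],True,c,1)
u=np.array([np.cos(.173),np.sin(.173)])
for a,b,z in((27,37,70+dz),(18,25,92+dz)):
    q=(proj('scene',[[*(B+a*u),z],[*(B+b*u),z]])-[290,240]+.5)*[7,6.6];cv2.polylines(im,[q.astype(np.int32)],False,(0,255,255),1)
cv2.imwrite(f,im)
E
python3 ov.py pics/f1.png 0
```

```text
(no output)
```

View pics/f1.png

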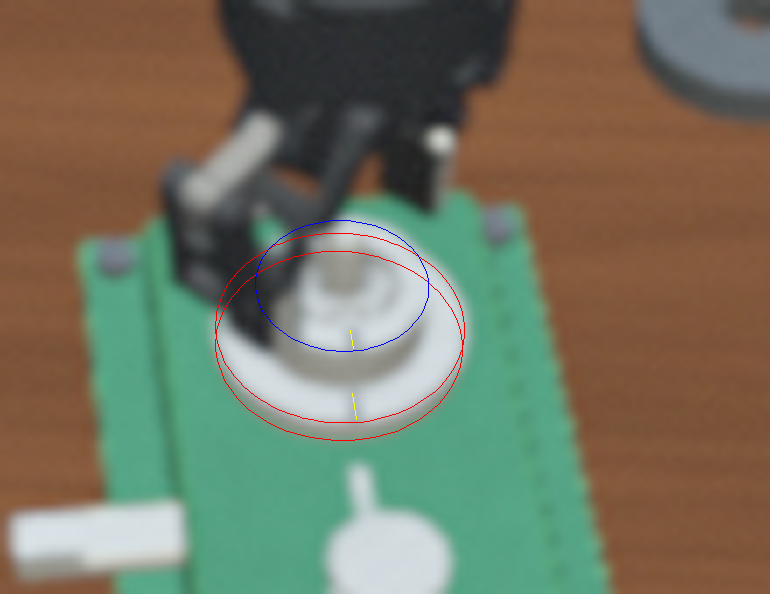

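Step 1 is done: the roll matches the seated overlay (flange z 60–70 mm, hub top 92 mm) and its index line is close to the keyway axis. Next I'll retract and go to the washer.

>>> {"api": "send_rows", "payload": {"commands": [[75,0,0,-10,0],[75,0,0,-40,0],[75,0,0,-80,0],[75,0,0,-110,0],[75,0,0,-110,0]]}}

```text
clock: 8.3
eef_pos: [592.1, 52.9, 197.6]
tool_rot: [3.14, -0.002, -0.618]
force: [0.7, 0.0, -0.5]
width: 74.9
```

```bash
python3 go.py 446.3 304.9 120 0.42;  python3 ov.py pics/f2.png 0
```

```text
shift [-265.  -120.9   76.8] roll -59.5
8.3 [592.1  52.9 197.6] [ 3.1401e+00 -2.3000e-03 -6.1840e-01] [ 0.7  0.  -0.5] 74.9079940335152 [-0.52  0.65  0.63  1.72 -0.46  0.92 -0.32]
```

View pics/f2.png

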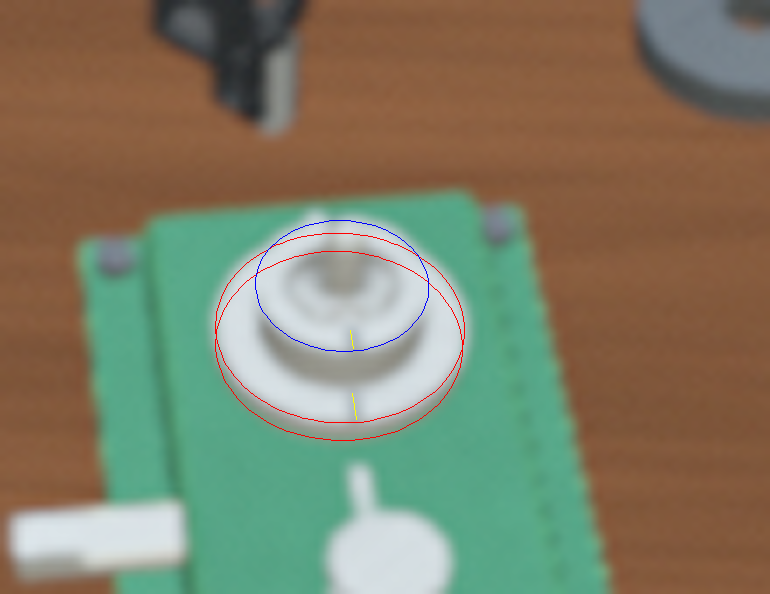

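```bash
python3 -c "
from h import *
for z in (170,180,190,200,210,220): print(z,proj('scene',[625,29,z]),unp('scene',(328.6,260.5),z))"
```

```text
170 [[326.11098209 272.56222465]] [594.63937934  32.19339843 170.        ]
180 [[326.15775018 269.29833357]] [602.97824302  32.49637141 180.        ]
190 [[326.20533396 265.97465557]] [611.31710671  32.79934438 190.        ]
200 [[326.25375394 262.58960018]] [619.65597039  33.10231736 200.        ]
210 [[326.3030313  259.14152264]] [627.99483408  33.40529033 210.        ]
220 [[326.3531879  255.62872171]] [636.33369776  33.70826331 220.        ]
```

>>> {"api": "send_rows", "payload": {"commands": [[82,-25,-10,0,-6],[82,-65,-30,0,-14],[82,-105,-48,10,-22],[82,-145,-66,20,-30],[82,-185,-84,30,-38]]}}

```text
clock: 8.85
eef_pos: [486.5, 230.2, 164.1]
tool_rot: [3.139, 0.004, 0.051]
force: [0.1, 0.2, 0.2]
width: 82.1
```

```bash
python3 go.py 446.3 304.9 120 0.42
```

```text
shift [-36.1 -76.8  44.1] roll -21.1
8.85 [486.5 230.2 164.1] [3.1389 0.0045 0.0509] [0.1 0.2 0.2] 82.11742763573056 [-0.78  0.58  0.44  1.89 -0.35  0.74 -0.1 ]
```

>>> {"api": "send_rows", "payload": {"commands": [[82,-12,-25,10,-7],[82,-24,-50,20,-14],[82,-36,-76.8,30,-21],[82,-36,-76.8,44,-21],[82,-36,-76.8,44,-21]]}}

```text
clock: 9.35
eef_pos: [444.0, 304.8, 117.9]
tool_rot: [3.14, 0.01, 0.419]
force: [-0.8, -1.5, 1.0]
width: 82.2
```

>>> {"api": "send_rows", "payload": {"commands": [[82,0,0,0,0],[82,0,0,0,0]]}}

```text
clock: 9.55
eef_pos: [444.1, 303.8, 117.9]
tool_rot: [3.139, 0.011, 0.418]
force: [0.2, 0.8, 0.3]
width: 81.9
```

```bash
python3 go.py 446.3 304.9 15 0.42; python3 -c "
from h import *
crop('scene',(380,170,500,260),6.6,'pics/g1.png')
crop('top',(120,240,240,330),6.6,'pics/g2.png')
for r,z in((0,14),): print((proj('scene',[446.3,304.9,14])-[380,170])*6.6)"
```

```text
shift [  3.5  -0.3 102.9] roll -0.1
9.55 [444.1 303.8 117.9] [3.1395 0.0109 0.4178] [0.2 0.8 0.3] 81.87707862250319 [-0.85  0.64  0.3   1.92 -0.31  0.63  0.06]
[[414.89698557 595.73589414]]
```

View pics/g1.png

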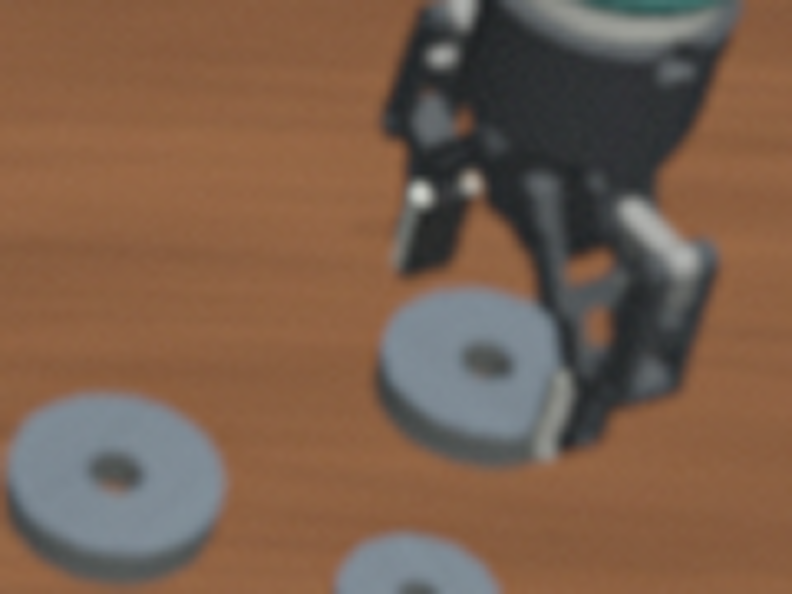

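The tool is above the target washer, whose centre shows at crop (415,595). The two larger washers are clear of the fingers, so I'll go down.

>>> {"api": "send_rows", "payload": {"commands": [[82,2,0,25,0],[82,3.5,0,55,0],[82,3.5,0,80,0],[82,3.5,0,95,0],[82,3.5,0,98,0]]}}

```text
clock: 10.15
eef_pos: [446.4, 304.1, 19.0]
tool_rot: [3.139, 0.012, 0.417]
force: [-0.6, 0.6, -0.0]
width: 82.4
```

>>> {"api": "send_rows", "payload": {"commands": [[82,0,0,0,0],[82,0,0,0,0]]}}

```text
clock: 10.35
eef_pos: [447.1, 304.1, 19.9]
tool_rot: [3.139, 0.011, 0.416]
force: [-0.3, -0.9, -0.4]
width: 82.1
```

```bash
python3 go.py 446.3 304.9 4 0.42; python3 -c "
from h import *
crop('scene',(395,210,485,277),8.8,'pics/g3.png')
for z in (0,10,20,30,40):print(z,[np.round((proj('scene',[446.3+s*41*np.cos(.42),304.9+s*41*np.sin(.42),z])-[395,210])*8.8) for s in (-1,1)])"
```

```text
shift [-0.3 -1.1 15.9] roll -0.2
10.35 [447.1 304.1  19.9] [3.1393 0.0108 0.4165] [-0.3 -0.9 -0.4] 82.05100279743004 [-0.79  0.8   0.21  1.96 -0.37  0.43  0.12]
0 [array([[337., 370.]]), array([[488., 583.]])]
10 [array([[344., 347.]]), array([[496., 561.]])]
20 [array([[351., 324.]]), array([[504., 538.]])]
30 [array([[358., 300.]]), array([[513., 514.]])]
40 [array([[365., 276.]]), array([[521., 491.]])]
```

View pics/g3.png

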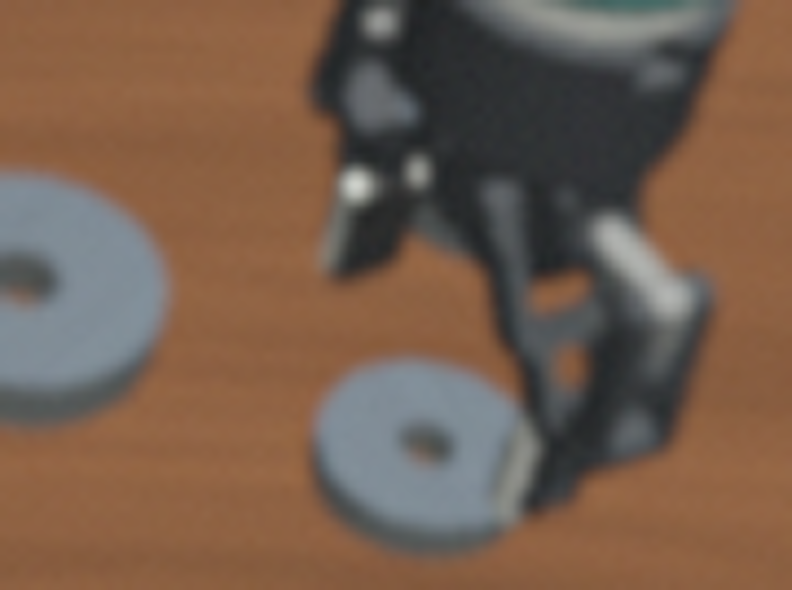

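The fingertips are at about z = 33–38 mm with the TCP at 20, so they trail it by about 13 mm when open. I'll go to a TCP of about −5 and watch the force.

>>> {"api": "send_rows", "payload": {"commands": [[82,-0.3,-1,8,0],[82,-0.3,-1,16,0],[82,-0.3,-1,20,0],[82,-0.3,-1,23,0],[82,-0.3,-1,23,0]]}}

```text
clock: 10.9
eef_pos: [446.0, 304.7, -3.5]
tool_rot: [3.139, 0.011, 0.417]
force: [0.1, 1.0, -0.1]
width: 82.6
```

>>> {"api": "send_rows", "payload": {"commands": [[74,0,0,0,0],[70,0,0,0,0],[66,0,0,0,0],[66,0,0,0,0]]}}

```text
clock: 11.3
eef_pos: [446.1, 304.8, -3.4]
tool_rot: [3.139, 0.011, 0.417]
force: [-0.3, -0.2, -0.2]
width: 66.2
```

```bash
python3 go.py 446.3 304.9 -5 0.42; python3 -c "
from h import *
crop('scene',(395,210,485,277),8.8,'pics/g4.png')"
```

```text
shift [ 0.3 -0.   1.6] roll -0.2
11.3 [446.1 304.8  -3.4] [3.1392 0.0111 0.4166] [-0.3 -0.2 -0.2] 66.19450214107356 [-0.77  0.84  0.19  1.96 -0.39  0.38  0.13]
```

View pics/g4.png

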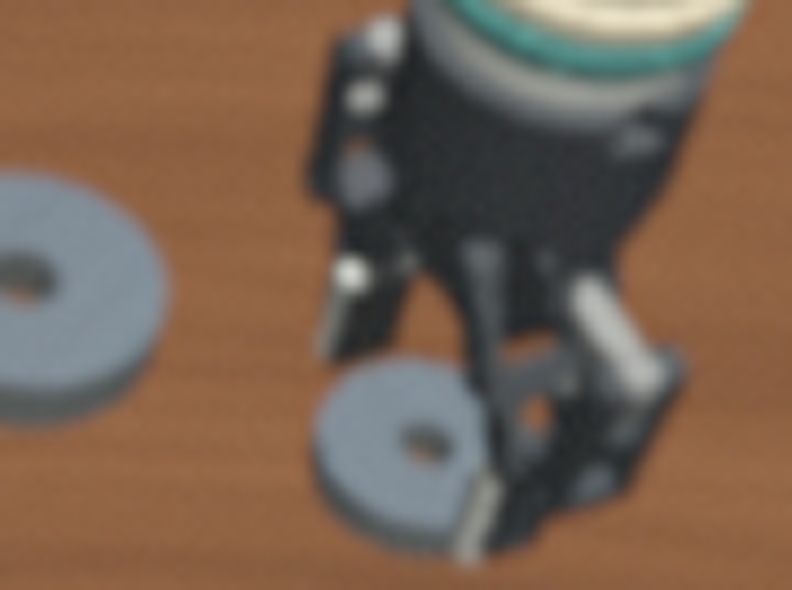

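>>> {"api": "send_rows", "payload": {"commands": [[66,0.2,0,1.5,0],[66,0.2,0,3,0],[66,0.2,0,3,0]]}}

```text
clock: 11.65
eef_pos: [446.1, 304.8, -6.6]
tool_rot: [3.139, 0.011, 0.417]
force: [0.4, -0.3, -0.5]
width: 65.8
```

>>> {"api": "send_rows", "payload": {"commands": [[52,0,0,0,0],[52,0,0,0,0],[52,0,0,0,0],[52,0,0,0,0]]}}

```text
clock: 12.05
eef_pos: [446.1, 304.8, -5.9]
tool_rot: [3.14, 0.011, 0.417]
force: [-1.1, -0.6, 7.0]
width: 57.1
```

```bash
python3 go.py 446.3 304.9 -5 0.42; python3 -c "
from h import *
crop('scene',(395,210,485,277),8.8,'pics/g5.png')"
```

```text
shift [ 0.3 -0.  -0.9] roll -0.2
12.05 [446.1 304.8  -5.9] [3.1395 0.0113 0.4165] [-1.1 -0.6  7. ] 57.10588099650694 [-0.77  0.84  0.19  1.97 -0.39  0.38  0.13]
```

View pics/g5.png

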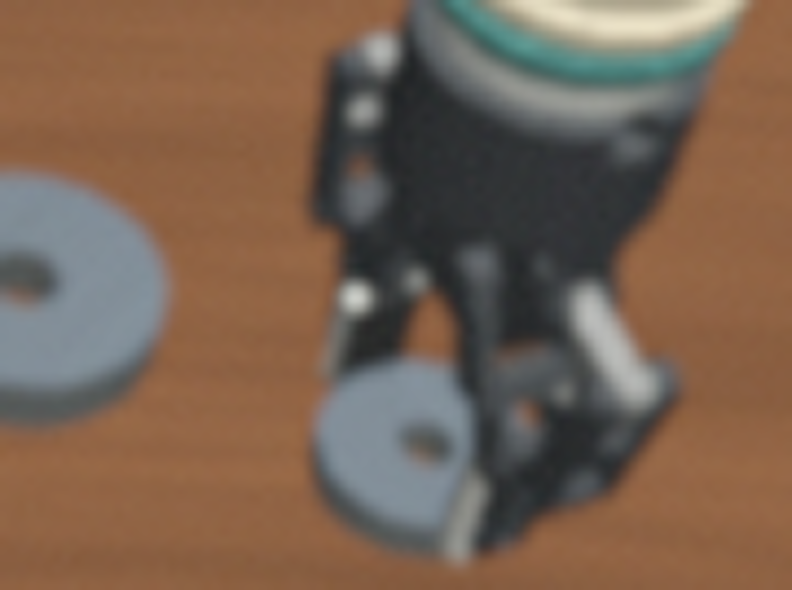

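It's gripped (57 mm on the 60 mm washer, the same offset as on the hub). I'll lift.

>>> {"api": "send_rows", "payload": {"commands": [[45,0,0,-5,0],[45,0,0,-20,0],[45,0,0,-50,0],[45,0,0,-85,0],[45,0,0,-115,0]]}}

```text
clock: 12.6
eef_pos: [446.9, 305.2, 110.2]
tool_rot: [3.139, 0.012, 0.416]
force: [1.2, 0.1, -3.0]
width: 57.4
```

>>> {"api": "send_rows", "payload": {"commands": [[45,0,0,-20,0],[45,0,0,-40,0],[45,0,0,-40,0]]}}

```text
clock: 12.9
eef_pos: [448.5, 306.3, 152.4]
tool_rot: [3.14, 0.007, 0.416]
force: [1.3, -0.7, -3.2]
width: 57.3
```

```bash
python3 go.py 588.8 53.4 150 0.42; python3 -c "
from h import *
crop('scene',(380,130,500,220),6.6,'pics/g6.png')"
```

```text
shift [ 26.  288.    2.6] roll -0.2
12.9 [448.5 306.3 152.4] [3.1403 0.0074 0.4165] [ 1.3 -0.7 -3.2] 57.32145790293061 [-0.87  0.59  0.34  1.89 -0.29  0.71  0.05]
```

View pics/g6.png

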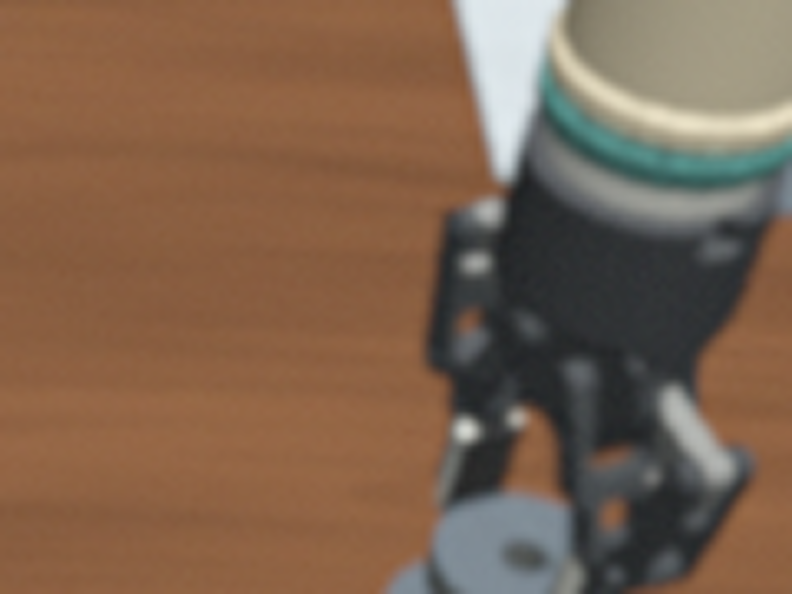

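The washer is held, at −3.2 N, which matches about 0.3 kg. I'll carry it to the stud.

>>> {"api": "send_rows", "payload": {"commands": [[45,3,25,0,0],[45,7,70,0,0],[45,11,115,0,0],[45,15,160,0,0],[45,19,205,0,0]]}}

```text
clock: 13.45
eef_pos: [547.2, 124.4, 149.1]
tool_rot: [3.14, 0.013, 0.417]
force: [1.3, 1.0, -3.6]
width: 57.2
```

```bash
python3 go.py 588.8 53.4 150 0.42
```

```text
shift [ 9.3 81.7 -0.9] roll -0.2
13.45 [547.2 124.4 149.1] [3.1404 0.0133 0.417 ] [ 1.3  1.  -3.6] 57.184576028317146 [-0.48  0.62  0.31  1.84 -0.26  0.74  0.39]
```

>>> {"api": "send_rows", "payload": {"commands": [[45,3,30,0,0],[45,6,55,0,0],[45,9,75,0,0],[45,9.3,81.7,0,0],[45,9.3,81.7,0,0]]}}

```text
clock: 13.95
eef_pos: [588.0, 52.4, 147.7]
tool_rot: [3.141, 0.016, 0.415]
force: [-0.1, 1.0, -4.3]
width: 57.2
```

>>> {"api": "send_rows", "payload": {"commands": [[45,0,0,0,0],[45,0,0,0,0]]}}

```text
clock: 14.15
eef_pos: [586.8, 54.1, 147.0]
tool_rot: [-3.141, 0.017, 0.417]
force: [0.2, 0.1, -2.9]
width: 57.1
```

```bash
python3 go.py 588.8 53.4 125 0.42; python3 -c "
from h import *
crop('scene',(285,205,395,287),7.2,'pics/h1.png')
crop('top',(225,160,335,242),7.2,'pics/h2.png')"
```

```text
shift [ 2.   1.5 21.9] roll -0.2
14.15 [586.8  54.1 147. ] [-3.1407  0.0174  0.4171] [ 0.2  0.1 -2.9] 57.06807254168404 [-0.33  0.66  0.3   1.76 -0.25  0.78  0.51]
```

View pics/h1.png

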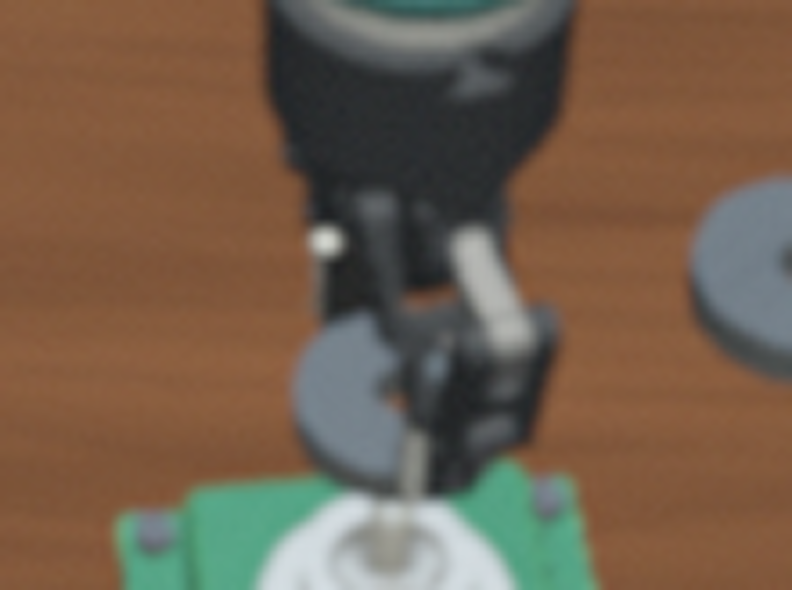

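View pics/h2.png

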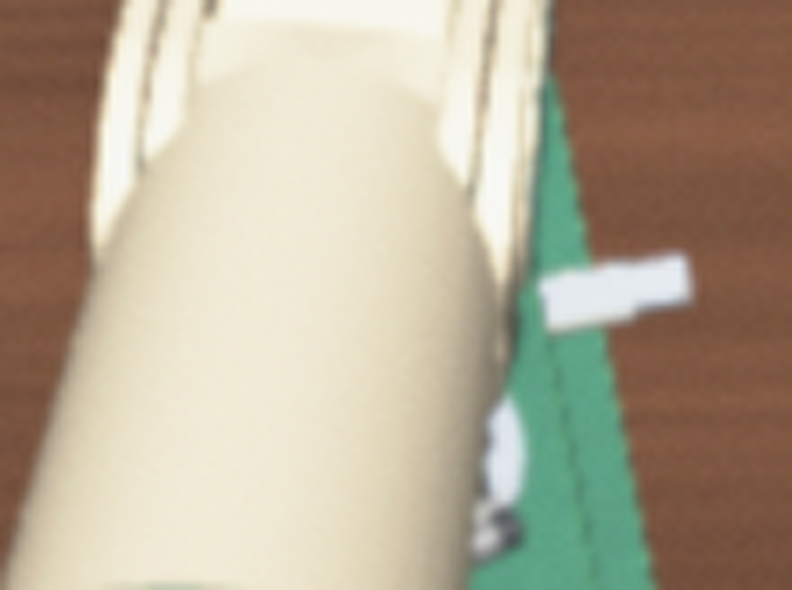

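The top view is hidden by the arm. In the scene view the washer is at crop (295–450, 310–490), above the stud tip at about (395,510). I'll overlay a model to check its offset in the jaws.

```bash
cat > ow.py <<'E'
import sys
from h import *
f=sys.argv[1];cx,cy,b=map(float,sys.argv[2:5])
im=ctrl.get_image('scene')[:,:,::-1];im=cv2.resize(im[225:300,300:390],None,fx=8.8,fy=8,interpolation=cv2.INTER_CUBIC)
t=np.linspace(0,2*np.pi,100)
for r,z,c in((30,b,(0,0,255)),(30,b+14,(0,0,255)),(8,b+14,(0,255,255)),(8,b,(255,0,255))):
    q=(proj('scene',np.c_[cx+r*np.cos(t),cy+r*np.sin(t),0*t+z])-[300,225]+.5)*[8.8,8]
    cv2.polylines(im,[q.astype(np.int32)],True,c,1)
q=(proj('scene',[[588.8,53.5,z] for z in(88,118)])-[300,225]+.5)*[8.8,8];cv2.polylines(im,[q.astype(np.int32)],False,(0,255,0),1)
cv2.imwrite(f,im)
E
python3 ow.py pics/h3.png 586.8 54.1 153
```

```text
(no output)
```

View pics/h3.png

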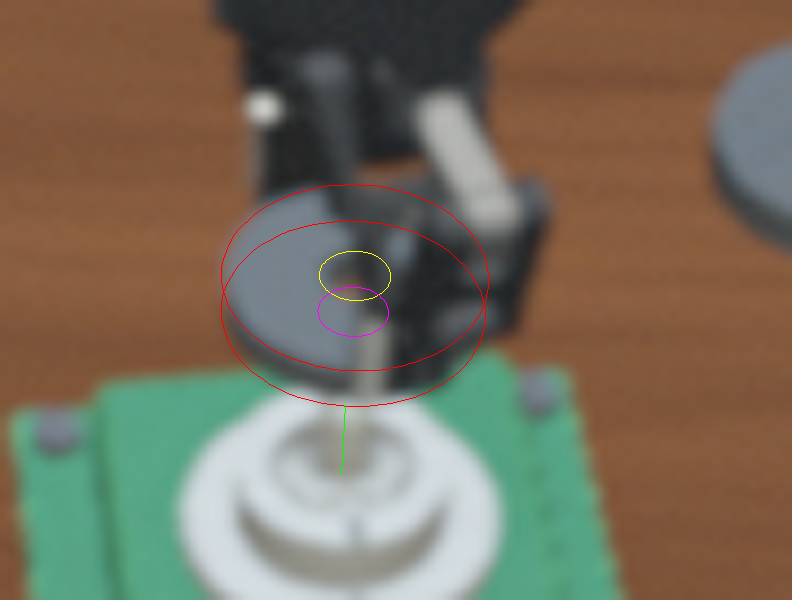

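>>> {"api": "send_rows", "payload": {"commands": [[45,2,1.5,8,0],[45,2,1.5,16,0],[45,2,1.5,22,0],[45,2,1.5,22,0],[45,2,1.5,22,0]]}}

```text
clock: 14.8
eef_pos: [589.5, 52.7, 125.2]
tool_rot: [3.142, 0.017, 0.416]
force: [0.5, 0.3, -2.7]
width: 57.3
```

>>> {"api": "send_rows", "payload": {"commands": [[45,0,0,0,0],[45,0,0,0,0]]}}

```text
clock: 15.0
eef_pos: [589.7, 52.7, 125.5]
tool_rot: [3.141, 0.016, 0.416]
force: [0.7, -0.3, -2.7]
width: 56.9
```

```bash
python3 go.py 588.8 53.4 114 0.42; python3 ow.py pics/h4.png 588.8 53.4 131
```

```text
shift [-0.4 -1.  11.5] roll -0.2
15.0 [589.7  52.7 125.5] [3.1414 0.0161 0.4164] [ 0.7 -0.3 -2.7] 56.86147779612033 [-0.32  0.69  0.29  1.77 -0.27  0.74  0.52]
```

View pics/h4.png

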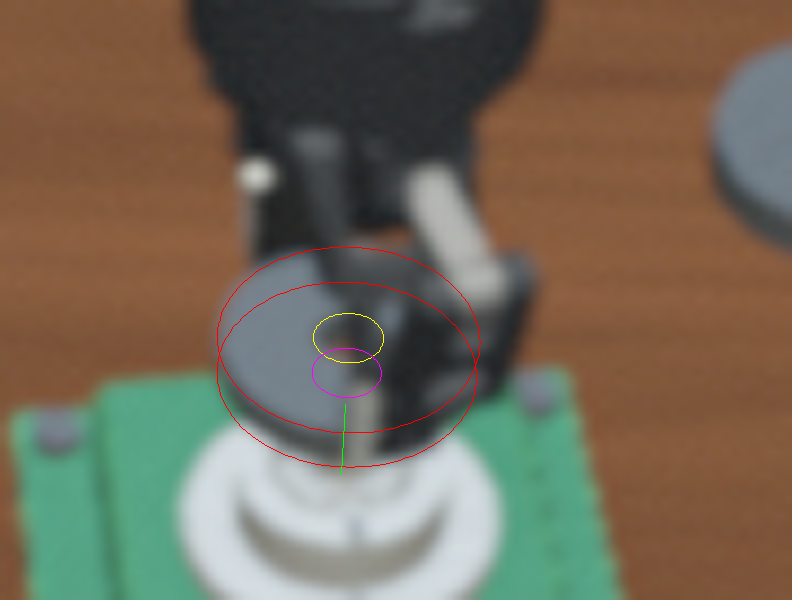

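The overlay agrees with the washer to within about a pixel, and it sits above the stud. I'll correct by (−0.4, −1) and go down slowly.

>>> {"api": "send_rows", "payload": {"commands": [[45,-0.4,-1,3,0],[45,-0.4,-1,6,0],[45,-0.4,-1,9,0],[45,-0.4,-1,12,0],[45,-0.4,-1,12,0]]}}

```text
clock: 15.55
eef_pos: [588.3, 53.4, 112.9]
tool_rot: [-3.141, 0.017, 0.416]
force: [-0.3, -0.5, -3.6]
width: 57.1
```

```bash
python3 go.py 588.8 53.4 89 0.42
```

```text
shift [ 0.9  0.1 23.9] roll -0.2
15.55 [588.3  53.4 112.9] [-3.1414  0.0172  0.4164] [-0.3 -0.5 -3.6] 57.1034839541252 [-0.32  0.71  0.28  1.78 -0.27  0.71  0.53]
```

>>> {"api": "send_rows", "payload": {"commands": [[45,0.4,0,2,0],[45,0.4,0,4,0],[45,0.4,0,6,0],[45,0.4,0,8,0],[45,0.4,0,9,0]]}}

```text
clock: 16.05
eef_pos: [588.4, 53.4, 103.6]
tool_rot: [-3.141, 0.017, 0.416]
force: [0.2, -0.1, -2.7]
width: 57.0
```

```bash
python3 go.py 588.8 53.4 89 0.42;python3 ow.py pics/h5.png 588.8 53.4 110
```

```text
shift [ 0.6  0.2 14.6] roll -0.2
16.05 [588.4  53.4 103.6] [-3.1414  0.0175  0.4163] [ 0.2 -0.1 -2.7] 56.99207857147102 [-0.31  0.72  0.28  1.78 -0.28  0.7   0.53]
```

View pics/h5.png

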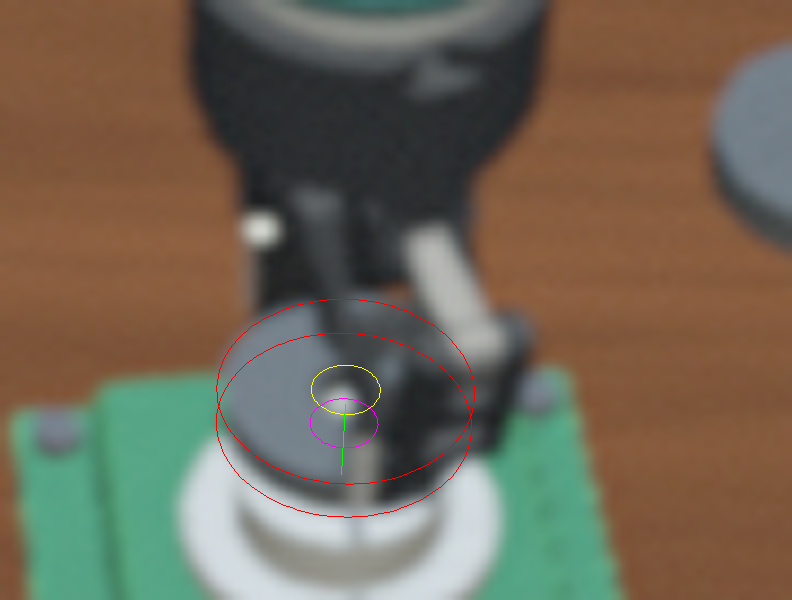

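The stud tip shows inside the hole at (345,400), with no side force. I'll go on down.

>>> {"api": "send_rows", "payload": {"commands": [[45,0.3,0,3,0],[45,0.3,0,6,0],[45,0.3,0,9,0],[45,0.3,0,11.5,0],[45,0.3,0,13,0]]}}

```text
clock: 16.6
eef_pos: [588.3, 53.4, 90.2]
tool_rot: [-3.141, 0.018, 0.416]
force: [0.2, 0.3, -3.2]
width: 57.2
```

>>> {"api": "send_rows", "payload": {"commands": [[45,0,0,2,0],[45,0,0,4,0],[45,0,0,4,0]]}}

```text
clock: 16.9
eef_pos: [588.2, 53.5, 86.4]
tool_rot: [-3.141, 0.018, 0.416]
force: [-0.8, -0.3, -1.1]
width: 57.2
```

The weight is starting to come off, so the washer is just touching. I'll release it and retreat.

>>> {"api": "send_rows", "payload": {"commands": [[62,0,0,0,0],[68,0,0,0,0],[72,0,0,0,0],[72,0,0,0,0]]}}

```text
clock: 17.3
eef_pos: [588.5, 53.5, 86.6]
tool_rot: [-3.141, 0.017, 0.416]
force: [0.1, -0.0, 0.5]
width: 71.9
```

>>> {"api": "send_rows", "payload": {"commands": [[75,0,0,-10,0],[75,0,0,-30,0],[75,0,0,-70,0],[75,0,0,-110,0],[75,0,0,-130,0]]}}

```text
clock: 17.8
eef_pos: [592.5, 54.1, 221.0]
tool_rot: [3.14, 0.012, 0.416]
force: [0.2, -0.2, 0.3]
width: 75.0
```

>>> {"api": "send_rows", "payload": {"commands": [[75,0,-40,0,0],[75,0,-80,0,0],[75,0,-120,0,0],[75,0,-150,0,0],[75,0,-150,0,0]]}}

```text
clock: 18.3
eef_pos: [529.4, 197.3, 221.2]
tool_rot: [-3.139, 0.012, 0.424]
force: [-0.6, -0.1, 0.6]
width: 74.9
```

```bash
python3 ow.py pics/k1.png 588.8 53.4 92; python3 -c "
from h import *
im=ctrl.get_image('top')[:,:,::-1];cv2.imwrite('pics/k3.png',im);cv2.imwrite('pics/k2.png',cv2.resize(im[165:270,235:330],None,fx=5.5,fy=5.5,interpolation=cv2.INTER_CUBIC));print(ctrl.read_state()['force'])"
```

```text
[ 0.28387569 -0.21399563  0.52933627]
```

View pics/k1.png

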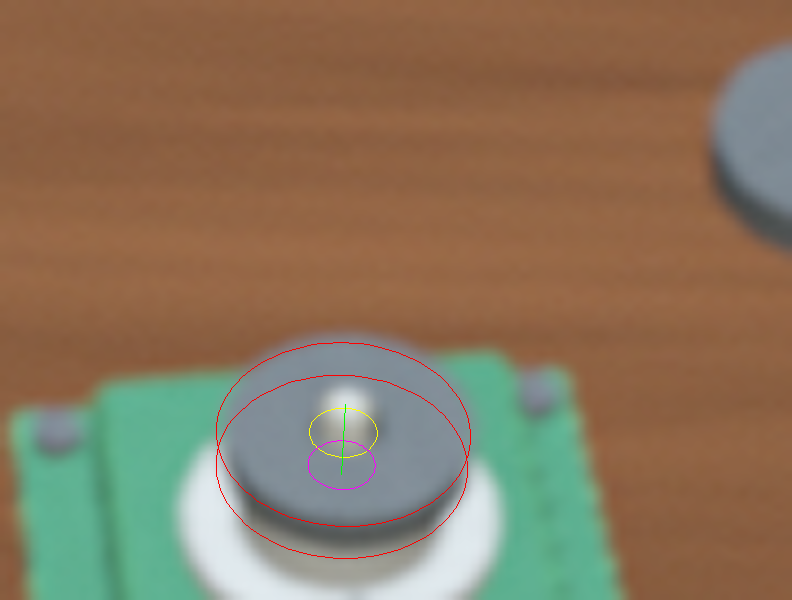

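View pics/k2.png

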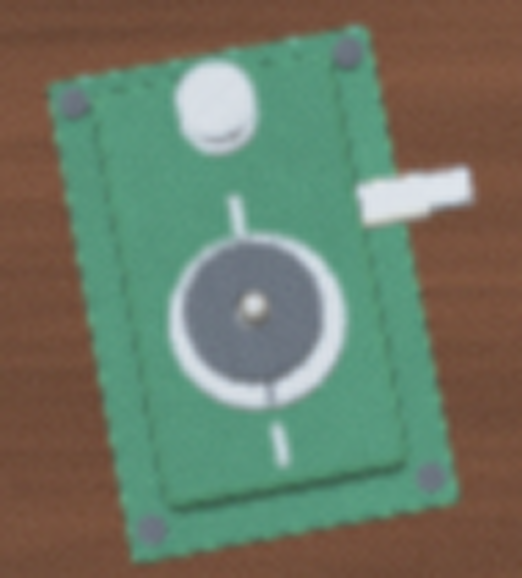

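View pics/k3.png

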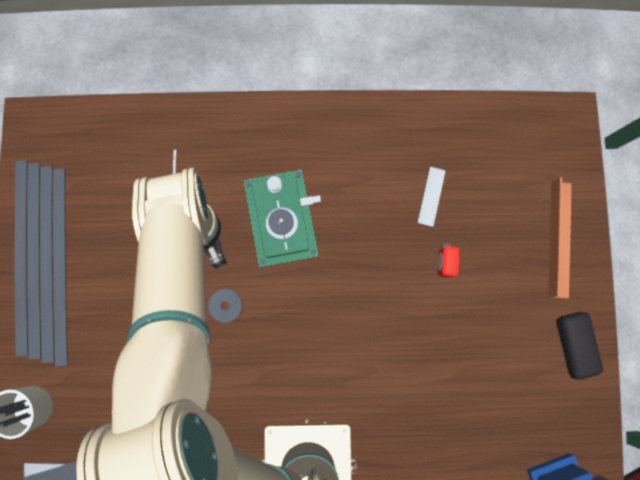

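The washer is flat on the hub with the stud through its hole (scene crop (348,395), top crop (253,305)). It is concentric with the flange, and the roll's index line at top crop (270,392) lines up with the rib. The tape measure and flat bar are unmoved. I'll check the screwdriver in the scene view once the arm settles, then hand in.

>>> {"api": "send_rows", "payload": {"commands": [[75,0,0,0,0],[75,0,0,0,0],[75,0,0,0,0]]}}

```text
clock: 18.7
eef_pos: [532.3, 190.6, 221.6]
tool_rot: [3.139, 0.011, 0.416]
force: [0.6, -0.4, -0.4]
width: 75.0
```

```bash
python3 -c "
from h import *
im=ctrl.get_image('scene')[:,:,::-1];cv2.imwrite('pics/k4.png',im)
print(np.abs(im.astype(int)-cv2.imread('pics/scene0.png'))[300:400,440:490].mean())"
```

```text
1.0833333333333333
```

View pics/k4.png

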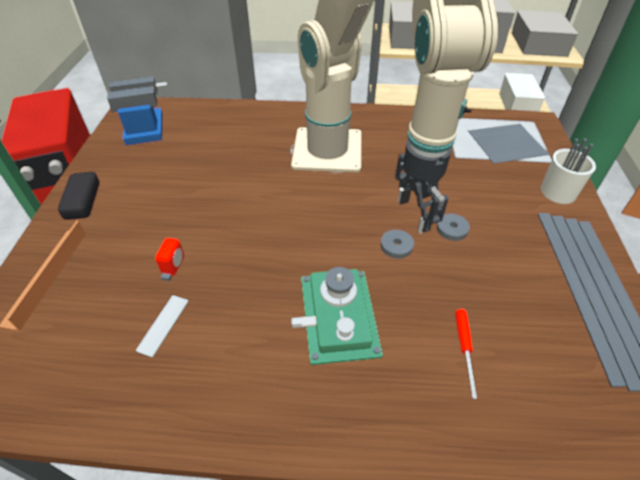

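Everything is in place: the washer is on the roll at (340,280), the screwdriver at (465,350) hasn't moved, and the arm is clear.

```bash
python3 -c "
from cell import ctrl
print(ctrl.finish_job())"
```

```text
the job is handed in; nothing more can be done
None
```

I turned the roll about −83° on the shaft and it dropped onto the collar. I then laid the smallest of the three washers over the stud, let go and moved the arm clear. I handed the job in at about 18.8 s; no verdict is reported.

**Last checks:**
- **Roll:** after release it matched the seated overlay to within about a pixel. Its index line is in line with the rib.
- **Washer:** it lies flat on the hub with the stud through its hole, and it looks concentric with the roll.
- **Bystanders:** the tape measure, flat bar and screwdriver look unmoved.

**What disagreed:**
- **Fingertip position:** the tips sat about 8–13 mm behind the TCP while the jaws were open, not 14 mm ahead. My first close on the hub missed above it, so I repeated it 14 mm lower.
- **Jaw readings:** they showed about 3 mm less than the real diameters (49.5 mm on the 52 mm hub, 57 mm on the 60 mm washer).
- **Last scene overlay:** the stud and washer appeared about 1 pixel higher than predicted. The offset was much the same for both, so I put it down to calibration.

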